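# Unlock the vial tipper, park its pin and empty the tray

### The job

Draw the lock pin right out of the vial tipper and park it in the pin holder: in from the open side, knob under the clear guard, shank lying down in both notches, and let go of it. Only then lift the tray by its bar so that all four used vials roll into the black waste bin, and set the tray back down level. Leave the other things on the bench where they are.

Things in the scene. Friction and masses are not known exactly. Their poses are not given: they have to be found in the camera images.
- tipper: Fixed vial tipper with a hinged tray and an open black bin. Origin on the bench under the frame's middle; x from lift bar to bin, y along the pin's bore, z up. White base x -110..80, y -105..85, 10 mm thick. At -y a grey block (50 mm along x, top at 90 mm, y -105..-70) carries the bore.
- bore (a point): Mouth of the lock pin's bore, on its axis, in the outer (-y) face of the grey block, 65 mm above the bench; axes as the tipper. 18 mm in diameter, along y: 35 mm through the block, a 5 mm gap, then a 25 mm bored lug under the tray. The pin is drawn towards -y.
- bin_floor (a point): Middle of the bin's inner floor, 8 mm above the bench; axes as the tipper. Inside 158 mm (x) by 148 mm (y); walls: near the tray 70 mm, sides 115 mm, far end 140 mm above the bench.
- tray (a joint): Tray angle: 0 level and down, grows as the bar end is raised, stop at 1.2 rad. While the pin is in, the tray is locked. Below about 1.1 rad it swings back down by itself, damped.
- tray_hinge (a point): Middle of the tray's hinge axis (along the tipper's y), at the bin end, 85 mm above the bench. Level, the aluminium tray reaches 150 mm from here to -x, 104 mm wide, floor 95 mm and wall tops 127 mm above the bench. The bin end has only a 3 mm sill: vials roll out beyond about 0.75 rad.
- tray_bar (a point): Middle of the tray's black lift bar: round, 12 mm thick, 82 mm free length along the tipper's y. Level, it lies 196 mm to -x of the hinge and 30 mm higher (115 mm above the bench), 40 mm clear of the tray's end wall. It turns about the hinge with the tray.
- pin: Lock pin: round steel shank, 16 mm thick, 90 mm long, along +y of the pin; black square knob 30 x 30 mm, 36 mm long, along -y. Origin on the axis where shank and knob meet. At the start it lies in the bore with the knob about 6 mm off the grey block. 170 g, balance point about 32 mm along the shank.
- pin_tip (a point): Centre of the free end of the pin's shank, 90 mm from the pin's origin.
- holder: Fixed pin holder, origin on the bench below the first notch; white base x -40..40, y -58..78, 10 mm thick. Grey plates 10 mm thick at y = 0 and y = 63 (53 mm free between) have a J-shaped side notch each (see seat). Over the knob's place (y -54..4, x -28..28) a clear guard, underside 100, top 105 mm above the bench; a wall on its robot side with inner face x = -21; open at +x and both ends.
- seat (a point): Parked shank's axis at the first notch, 62 mm above the bench. y: along the shank, knob to tip; x: out of the notches. Notches open to +x, away from the robot: sill (x 10..26) top 62 mm above the bench, then a seat 20 mm wide, bottom at 54 mm, then a back stop at x = -10. So in from +x with the axis over 70 mm high, then down. Parked pin's origin: y 0 to -24, best -12.
- vial0: Used amber sample vial, 23 mm thick, 75 mm long along its y, origin at its centre; lies across the tray.
- vial1: Used amber sample vial, 23 mm thick, 75 mm long along its y, origin at its centre; lies across the tray.
- vial2: Used amber sample vial, 23 mm thick, 75 mm long along its y, origin at its centre; lies across the tray.
- vial3: Used amber sample vial, 23 mm thick, 75 mm long along its y, origin at its centre; lies across the tray.
- rack_a: Bystander: red plastic vial rack, block 90 x 160 x 35 mm with caps on top; origin at the underside.
- rack_b: Bystander: blue plastic vial rack, block 90 x 160 x 35 mm with caps on top; origin at the underside.
- bottle: Bystander: amber solvent bottle, 76 mm across, 170 mm high; origin at the underside.
- beaker: Bystander: open glass beaker, 70 mm across, 80 mm high; origin at the underside.
- driver: Bystander: screwdriver 170 mm long, lying along its x; origin at the underside.
- wrench: Bystander: steel wrench 150 mm long, lying along its x; origin at the underside.
- mouse: Bystander: black computer mouse 100 x 58 x 32 mm; origin at the underside.
Mind the look-alikes: they are no part of the job. What is shaped like the holder but red is not meant.

How it is judged:
On the way, in this order (a step that is already met when the one before it is completed fails the run):
1. the pin is drawn fully out of the bore ((y of pin_tip in the frame of bore below -0.002 m or distance between pin_tip and bore above 0.12 m)), for 0.1 s.
2. the pin lies in both notches of the holder, knob under the guard, and the robot has let go of it, the tray still down (x of pin in the frame of seat between -0.006 and 0.006 m and z of pin in the frame of seat between -0.006 and 0.006 m and y of pin in the frame of seat between -0.024 and 0 m and x of pin_tip in the frame of seat between -0.006 and 0.006 m and z of pin_tip in the frame of seat between -0.006 and 0.006 m and y of pin_tip in the frame of seat between 0.066 and 0.092 m and contact force between pin and the arm below 0.1 N and contact force between pin and the fingers below 0.1 N and value of joint tray below 0.15 rad), for 0.3 s.
3. the tray is tipped up (value of joint tray above 0.6 rad), for 0.1 s.
At the end, for the whole second after the job is handed in: The pin lies still in both notches of the holder (shank axis within 6 mm of the seats' axis sideways and in height at both ends, its origin 0 to 24 mm to the knob side of the first notch), all four vials lie still in the bin, and the tray is down again (within 0.08 rad of level) (x of pin in the frame of seat between -0.006 and 0.006 m and z of pin in the frame of seat between -0.006 and 0.006 m and y of pin in the frame of seat between -0.024 and 0 m and x of pin_tip in the frame of seat between -0.006 and 0.006 m and z of pin_tip in the frame of seat between -0.006 and 0.006 m and y of pin_tip in the frame of seat between 0.066 and 0.092 m and x of vial0 in the frame of bin_floor between -0.08 and 0.08 m and y of vial0 in the frame of bin_floor between -0.075 and 0.075 m and z of vial0 in the frame of bin_floor between -0.005 and 0.08 m and x of vial1 in the frame of bin_floor between -0.08 and 0.08 m and y of vial1 in the frame of bin_floor between -0.075 and 0.075 m and z of vial1 in the frame of bin_floor between -0.005 and 0.08 m and x of vial2 in the frame of bin_floor between -0.08 and 0.08 m and y of vial2 in the frame of bin_floor between -0.075 and 0.075 m and z of vial2 in the frame of bin_floor between -0.005 and 0.08 m and x of vial3 in the frame of bin_floor between -0.08 and 0.08 m and y of vial3 in the frame of bin_floor between -0.075 and 0.075 m and z of vial3 in the frame of bin_floor between -0.005 and 0.08 m and value of joint tray below 0.08 rad and linear speed of each of pin, vial0, vial1, vial2, vial3 below 0.02 m/s); the robot touches nothing.
It fails at once if a bystander is shifted by more than 30 mm (distance of any of rack_a, rack_b, bottle, beaker, driver, wrench, mouse from where it was at the start of the episode above 0.03 m).
It also fails if it takes over 66 s, if anything falls off the work surface, if the arm or the gripper's body presses on something with over 40 N, if the wrist force passes 120 N, or if a joint passes its speed limit or range.

### The arm

A 7-joint arm with a two-finger parallel gripper is mounted at the origin on the work surface. World frame = base frame: x ahead of the robot, y to its left, z up, the work surface at z = 0. Lengths are in m, angles in rad, forces in N, time in s.
With the tool pointing down it reaches from about 0.4 to 0.85 m from the base axis. Payload 10.4 kg.
Tool frame: the origin (TCP) lies at the very end of the fingers, on their centre line; the grasp point (between the pads) lies 19 mm behind it (manip.grip_point_offset is the distance from the TCP to the grasp point, in m); z points along the fingers, y is the line along which they close (so a half turn about z gives the same grasp; the last joint's range is limited). The gripper opens to 85 mm and grips with 20 to 120 N. Pads are 22 mm wide; open, the fingers measure 114 mm over their backs; the gripper's body (76 mm by 85 mm) begins 54 mm behind the grasp point. The pads swing forward as they close: fully open they stand 13 mm farther back than shut.
Start: joints at [-1.33, 0.332, -0.065, 1.46, 0.022, 1.35, -0.088], TCP at [0.163, 0.603, 0.21] pointing down, gripper open.
Joint ranges: [-2.6, 2.6], [-0.5, 2.12], [-1.47, 1.34], [0.16, 2.42], [-1.27, 4.41], [0.06, 2.06], [-2.6, 2.6]. Speed limits (rad/s): [2.22, 2.22, 2.79, 2.79, 3.14, 3.14, 3.14].

### API

Orientations are given as a unit quaternion [x, y, z, w].
In Python, from workcell import manip gives the robot as it stands. The module is installed in compiled form; this text tells all that it offers.
- The arm moves only by the tool step_arm, never from a script. Its argument "moves" is a list of rows, each a list of 7 numbers: the closure, from 0 (fully open) to 1 (shut), then the shift along the world's x, y, z in mm, then the turn, a rotation vector about the world's x, y, z in rad. In form: [[grip, tx, ty, tz, ax, ay, az], ...]. A call has 1 to 10 rows; each row is the pose to reach, as a shift and turn from the pose commanded when the call began; what a row does not reach only later rows make up. A row lasts 1/10 s, in which the tool goes at most 50 mm and 8.59 degrees, less where a joint would pass 70% of its speed; a pose out of reach is approached as far as the arm can. A call with a gripper value outside its range is refused whole. The fingers move at their own pace and stop on an object; "grip_force" is the grip in N (left out, the last holds). Time passes only in rows, so rows that repeat a pose let the fingers close. It gives the time, the measured TCP pose, the force, the opening and the grip force at its end, in the units of the state.
- manip.get_obs(): the state, without advancing time (a new reading comes with each control period).
- manip.camera(name): name is "scene" or "top"; returns a dict with "image" (400x640x3 uint8, blue, green, red), "K" (3x3 intrinsics, pixels), "dist_coeffs" ([k1, k2, p1, p2, k3] as OpenCV has them; the pictures are not rectified), "rvec" (rotation vector, rad) and "tvec" (3), from world to camera coordinates, as OpenCV has them. Camera axes: x right, y down, z forward; pixel columns grow to the right and rows downward; lengths in m; the calibration is good to about 2 mm. A picture is of the moment at which its call begins. There is no depth.
- manip.hand_in(): hands the job in; it is judged then, once.
The state is a dict: "clock": time; "joint_pos": joint angles; "joint_velocities": joint speeds; "tau": joint torques, N m; "position": TCP position; "ee_rot": TCP orientation; "ft_force": force on the tool from outside, world axes, zero at the start; "torque": the same for the moment, N m; "grip_width": opening from 0.0 (shut) to 1.0 (fully open); "grasp_force": force on a finger pad.
Only numpy, scipy, OpenCV 4.12 (cv2) and the standard library are available. Lean on these libraries where they do the work, as an engineer would, in place of code of your own. Each camera call takes 0.05 s, during which the arm holds its last target. There are 200 camera calls.

## Working session

There is one attempt and no reset: what is moved stays moved. The work goes in short steps, Python scripts to look and compute and a tool call to move; the robot and the scene stay as the last step left them, time stands still between calls to the robot, and variables do not carry over. Pictures are saved under pics/ and viewed, at most 10 in all, crops included, and the job is handed in when it is done.

Besides the shell and the picture viewer there is one more tool, called by a JSON object that holds its "api" and its "payload", one argument or row to a line. step_arm: Moves the arm, as the interface text tells. Its arguments: {"type":"object","properties":{"moves":{"type":"array","items":{"type":"array","items":{"type":"number"}}},"grip_force":{"type":"number"}},"required":["moves"]}

```bash
mkdir -p pics
cat > h.py <<'E'
import cv2,numpy as np
from workcell import manip
def shot(n):
    c=manip.camera(n); return c
def ray(c,uv):
    K=np.array(c["K"],float);d=np.array(c["dist_coeffs"],float)
    p=cv2.undistortPoints(np.array(uv,float).reshape(-1,1,2),K,d).reshape(-1,2)
    R,_=cv2.Rodrigues(np.array(c["rvec"],float));t=np.array(c["tvec"],float).ravel()
    return -R.T@t,(np.c_[p,np.ones(len(p))]@R)
def plane(c,uv,z):
    o,d=ray(c,uv); return o+d*((z-o[2])/d[:,2])[:,None]
def proj(c,P):
    return cv2.projectPoints(np.array(P,float).reshape(-1,1,3),np.array(c["rvec"],float),np.array(c["tvec"],float),np.array(c["K"],float),np.array(c["dist_coeffs"],float))[0].reshape(-1,2)
def tri(c1,u1,c2,u2):
    a,d=ray(c1,u1);b,e=ray(c2,u2);out=[]
    for i in range(len(d)):
        s=np.linalg.lstsq(np.c_[d[i],-e[i]],b-a,rcond=None)[0]
        p,q=a+s[0]*d[i],b+s[1]*e[i];out.append(np.r_[(p+q)/2,np.linalg.norm(p-q)])
    return np.array(out)
E
python3 - <<'E'
from h import *
for n in("scene","top"):
    c=shot(n);cv2.imwrite(f"pics/{n}0.png",c["image"]);print(n,ray(c,[[320,200]]))
o=manip.get_obs();print(o["position"],o["ee_rot"],o["grip_width"],o["clock"],manip.grip_point_offset)
E
```

```text
scene (array([1.47719859, 0.30657595, 1.25722778]), array([[-0.61615856, -0.2668765 , -0.74106742]]))
top (array([ 0.37254117, -0.13720809,  1.62165191]), array([[ 0.08763315, -0.00483199, -0.99641747]]))
[0.16287912 0.60304499 0.20920578] [ 1.31511600e-01  9.91314436e-01 -6.18677904e-04 -7.23230618e-05] 0.9996583177531587 0.1 0.0187
```

View pics/scene0.png

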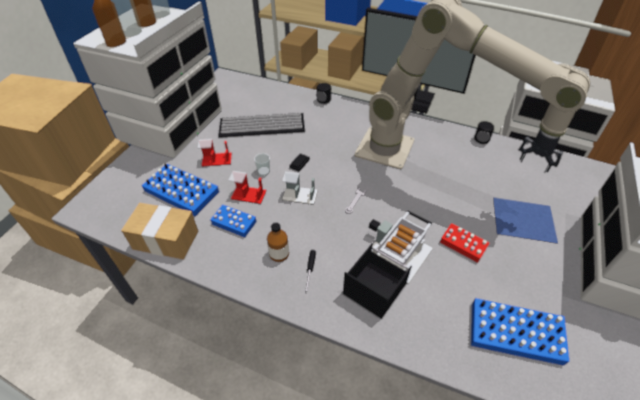

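View pics/top0.png

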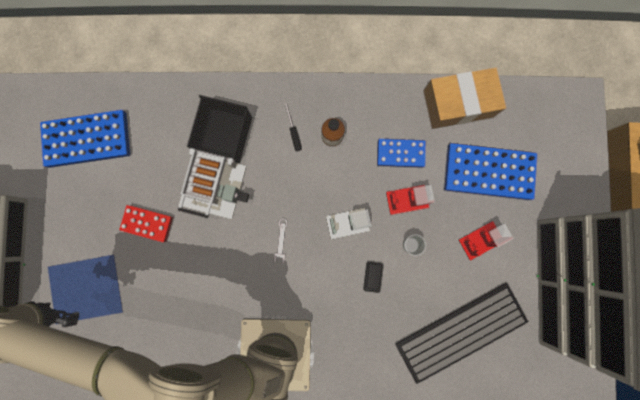

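The scene view shows the tipper near (395,255) and the white holder at (300,188). In the top view the tipper is at (215,165), the knob at (243,195) and the holder at (348,223). I'll enlarge both.

Run:
```python
from h import *
t=cv2.imread("pics/top0.png");s=cv2.imread("pics/scene0.png")
def cr(i,x,y,w,h,W,H): return cv2.resize(i[y:y+h,x:x+w],(W,H),interpolation=cv2.INTER_CUBIC)
cv2.imwrite("pics/cropT.png",np.hstack([cr(t,170,90,90,135,400,600),np.vstack([cr(t,318,200,60,45,400,300),cr(s,275,165,60,45,400,300)])]))
cv2.imwrite("pics/cropS.png",cr(s,340,200,100,75,800,600))
```

```text
(no output)
```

View pics/cropT.png

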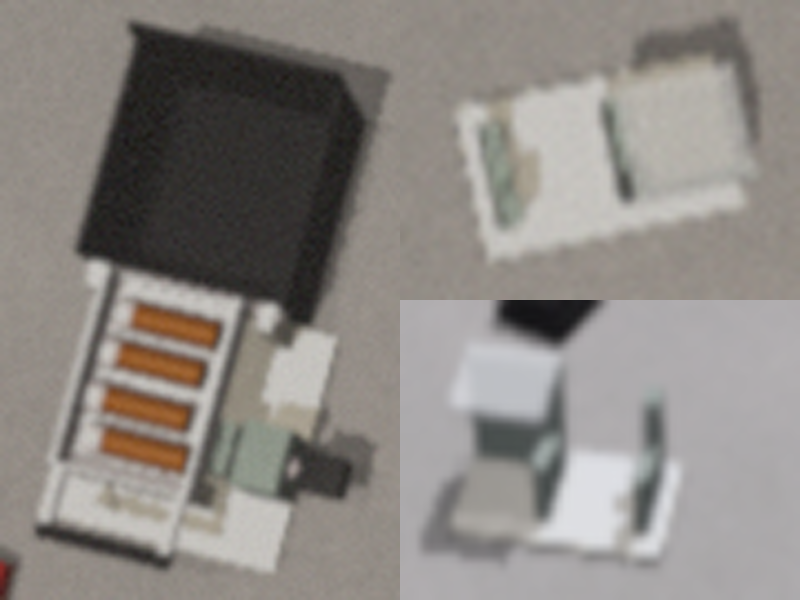

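View pics/cropS.png

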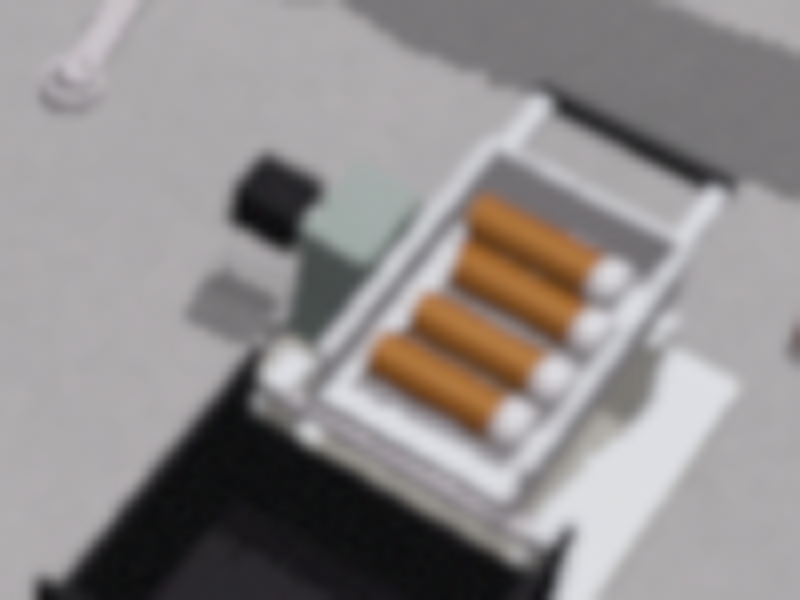

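The top crop shows the knob around (324,474), the block top, the bar ends and the base corners. The scene crop shows the same features, with the bar running from (548,92) to (735,185). I'll cast these points onto their known heights and fit both frames.

```bash
cat > fit.py <<'E'
from h import *
t=shot("top");s=shot("scene")
T=lambda x,y:(170+x/4.444-.4,90+y/4.444-.4)
S=lambda x,y:(340+x/8-.4,200+y/8-.4)
HT=lambda x,y:(318+(x-400)/6.667-.4,200+y/6.667-.4)
HS=lambda x,y:(275+(x-400)/6.667-.4,165+(y-300)/6.667-.4)
def fit(L):
    W=np.array([plane(c,[uv],m[2]/1000)[0][:2] for c,uv,m in L])*1000;M=np.array([m[:2] for _,_,m in L],float)
    a,b=M-M.mean(0),W-W.mean(0)
    yaw=np.arctan2((a[:,0]*b[:,1]-a[:,1]*b[:,0]).sum(),(a*b).sum())
    R=np.array([[np.cos(yaw),-np.sin(yaw)],[np.sin(yaw),np.cos(yaw)]]);p=W.mean(0)-R@M.mean(0)
    print("pos",p.round(1),"yaw",yaw.round(4));print((W-(M@R.T+p)).round(1).tolist())
    return p,R,yaw
tip=[(t,T(275,570),(-110,-105,10)),(t,T(337,337),(80,-105,10)),(s,S(740,382),(-110,85,10))]
p,R,y=fit(tip)
loc=lambda c,uv,z:((plane(c,[uv],z)[0][:2]*1000-p)@R).round(1)
print("bar",[loc(*a) for a in[(t,T(40,530),.118),(t,T(168,563),.118),(s,S(548,92),.118),(s,S(735,185),.118)]])
print("block",[loc(*a) for a in[(t,T(300,435),.09),(t,T(278,497),.09),(s,S(418,195),.09),(s,S(360,265),.09),(s,S(303,226),.09),(s,S(362,160),.09)]])
print("knob top",[loc(t,T(*a),.08) for a in[(303,450),(352,460),(345,497),(297,490)]],[loc(s,S(*a),.08) for a in[(268,152),(325,180),(293,210),(238,185)]])
print("bin",[loc(t,T(*a),h) for a,h in[((132,25),.14),((340,75),.14),((365,120),.115),((305,325),.115),((80,250),.115)]])
hol=[(t,HT(458,105),(40,78,10)),(t,HT(492,259),(-40,78,10)),(t,HT(745,207),(-40,-58,10)),(s,HS(660,560),(40,78,10)),(s,HS(683,460),(-40,78,10))]
p2,R2,y2=fit(hol);p,R=p2,R2
print("guard",[loc(t,HT(*a),.105) for a in[(608,95),(722,58),(757,175),(635,200)]])
E
python3 fit.py
```

```text
pos [580.2 231.4] yaw -0.2471
[[1.4, -2.3], [-2.6, 1.7], [1.2, 0.6]]
bar [array([-124.8,   44.6]), array([-123.4,  -51.5]), array([-120.4,  -43.7]), array([-123.1,   51.5])]
block [array([  -8.8, -112.6]), array([ -56.6, -109.4]), array([-52.6, -69.1]), array([ -1.5, -69.2]), array([  -5. , -101.8]), array([ -54.9, -100.7])]
knob top [array([ -18.2, -115.8]), array([ -16. , -152.7]), array([ -43.5, -155.1]), array([ -47.7, -119.6])] [array([ -40. , -141.9]), array([ -41.8, -111.6]), array([ -17.5, -113.9]), array([ -14.7, -142.3])]
bin [array([243.5,  78.2]), array([245.6, -78.5]), array([223.9, -99.8]), array([ 67.3, -99. ]), array([78.4, 75.4])]
pos [ 441.3 -248.7] yaw 0.2098
[[-1.6, -2.9], [-0.9, -4.3], [-1.2, 1.3], [4.7, 5.2], [-1.0, 0.8]]
guard [array([23.8,  7.3]), array([ 30.5, -49.6]), array([-27.3, -54.6]), array([-27.7,   4.7])]
```

{"api": "step_arm", "payload": {
  "moves": [
    [0,0,0,40,0,0,0],
    [0,20,-25,80,0,0,-0.1],
    [0,50,-60,90,0,0,-0.2],
    [0,75,-95,90,0,0,-0.3],
    [0,100,-130,90,0,0,-0.42],
    [0,125,-165,90,0,0,-0.54],
    [0,150,-200,90,0,0,-0.66],
    [0,175,-235,90,0,0,-0.78],
    [0,200,-270,90,0,0,-0.9],
    [0,225,-305,90,0,0,-1.02]
  ]
}}

```text
clock: 1.2
position: [0.3886, 0.2968, 0.3]
ee_rot: [0.601, 0.8, 0.0, -0.0]
ft_force: [1.6, 0.8, -0.6]
grip_width: 0.997
grasp_force: 0.0
```

{"api": "step_arm", "payload": {
  "moves": [
    [0,20,-25,0,0,0,-0.1],
    [0,45,-60,0,0,0,-0.2],
    [0,75,-95,0,0,0,-0.3],
    [0,100,-130,0,0,0,-0.4],
    [0,125,-170,0,0,0,-0.5],
    [0,132,-184,-30,0,0,-0.534],
    [0,132,-184,-70,0,0,-0.534],
    [0,132,-184,-110,0,0,-0.534],
    [0,132,-184,-140,0,0,-0.534],
    [0,132,-184,-140,0,0,-0.534]
  ]
}}

```text
clock: 2.2
position: [0.5174, 0.1137, 0.1562]
ee_rot: [0.789, 0.615, -0.003, -0.001]
ft_force: [-1.3, -0.4, -0.1]
grip_width: 0.999
grasp_force: 0.0
```

Run:
```python
from h import *
from scipy.spatial.transform import Rotation as Ro
t=shot("top");s=shot("scene")
o=manip.get_obs();print(o["position"],Ro.from_quat(o["ee_rot"]).as_matrix().round(3).tolist(),o["joint_pos"],o["clock"])
f=lambda i,x,y,w,h:cv2.resize(i[y:y+h,x:x+w],(400,600),interpolation=cv2.INTER_CUBIC)
cv2.imwrite("pics/c1.png",np.hstack([f(t["image"],200,150,70,105),f(s["image"],340,180,70,105)]))
```

```text
[0.52011913 0.1143684  0.16073029] [[0.245, 0.97, 0.0], [0.97, -0.245, -0.0], [-0.0, 0.0, -1.0]] [-0.74033935  0.16512926  0.4867988   1.7958384  -0.08227485  1.20070168
 -0.47645049] 2.3
```

View pics/c1.png

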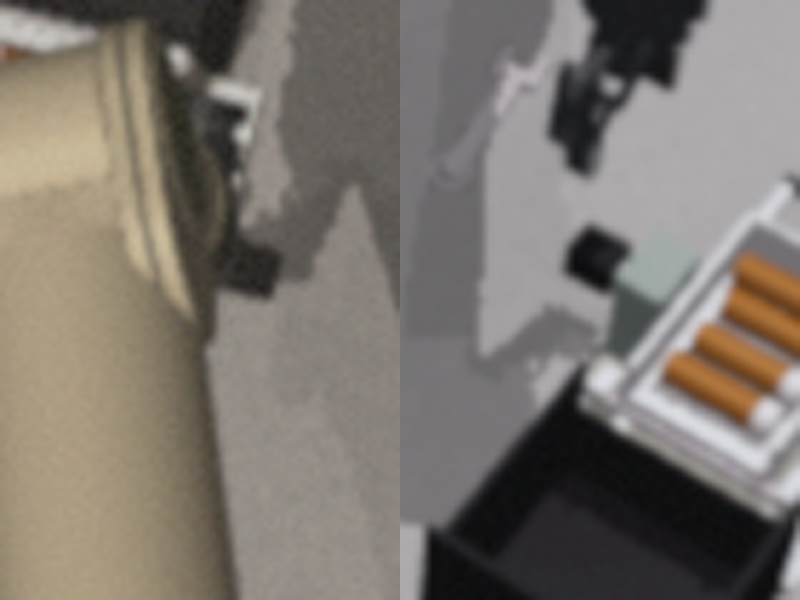

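The gripper now blocks the top view. In the scene view the near finger's tip is at about (583,170) in the crop, above the knob at (600,260). I'll check that against the commanded pose.

Run:
```python
from h import *
s=shot("scene");o=manip.get_obs()["position"];x=np.array([.97,-.245,0]);d=np.array([0,0,.013])
P=proj(s,[o+x*.05+d,o-x*.05+d,[.5195,.1137,.08],[.5195,.1137,.065]])
print(((P-[340,180])*5.714+[400,0]).round())
```

```text
[[570. 194.]
 [655.  98.]
 [598. 239.]
 [595. 253.]]
```

{"api": "step_arm", "payload": {
  "moves": [
    [0,0,0,-40,0,0,0],
    [0,0,0,-75,0,0,0],
    [0,0,0,-95,0,0,0],
    [0,0,0,-110,0,0,0],
    [0,0,0,-112,0,0,0],
    [0.3,0,0,-112,0,0,0],
    [0.6,0,0,-112,0,0,0],
    [1,0,0,-112,0,0,0],
    [1,0,0,-112,0,0,0],
    [1,0,0,-112,0,0,0]
  ],
  "grip_force": 40
}}

```text
clock: 3.35
position: [0.5205, 0.1146, 0.0487]
ee_rot: [0.789, 0.615, 0.001, 0.0]
ft_force: [-0.3, -0.3, 5.2]
grip_width: 0.338
grasp_force: 42.8
```

{"api": "step_arm", "payload": {
  "moves": [
    [1,0,0,0,0,0,0],
    [1,0,0,0,0,0,0],
    [1,0,0,0,0,0,0]
  ]
}}

```text
clock: 3.65
position: [0.5204, 0.1145, 0.0486]
ee_rot: [0.789, 0.615, 0.001, 0.0]
ft_force: [-1.4, -0.2, 5.9]
grip_width: 0.339
grasp_force: 42.9
```

{"api": "step_arm", "payload": {
  "moves": [
    [1,-1.5,-6,0,0,0,0],
    [1,-3.5,-14,0,0,0,0],
    [1,-6,-24,0,0,0,0],
    [1,-9,-36,0,0,0,0],
    [1,-11.5,-46,0,0,0,0],
    [1,-14,-56,0,0,0,0],
    [1,-14,-56,0,0,0,0],
    [1,-14,-56,0,0,0,0]
  ]
}}

```text
clock: 4.45
position: [0.5057, 0.0574, 0.0478]
ee_rot: [0.789, 0.614, -0.0, 0.0]
ft_force: [0.8, -2.1, 1.5]
grip_width: 0.331
grasp_force: 42.4
```

Run:
```python
from h import *
s=shot("scene");t=shot("top")
f=lambda i,x,y,w,h:cv2.resize(i[y:y+h,x:x+w],(400,400),interpolation=cv2.INTER_CUBIC)
cv2.imwrite("pics/c2.png",np.hstack([f(t["image"],210,150,70,70),f(s["image"],340,190,70,70)]))
```

```text
(no output)
```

View pics/c2.png

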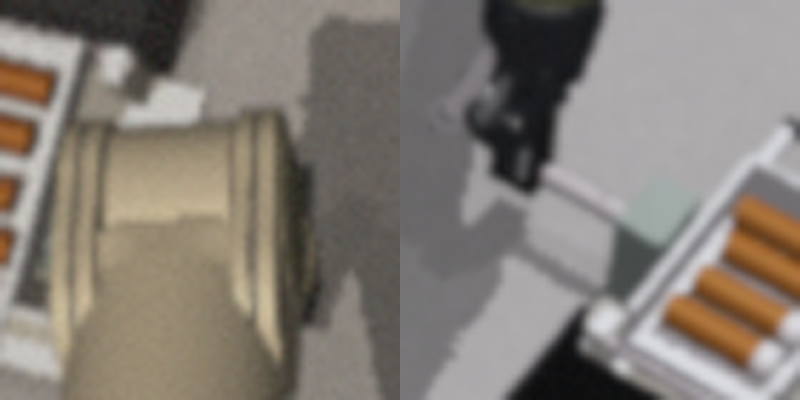

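The top view is blocked by the arm. In the scene view the shank is bare from about (550,175) at the fingers to (620,215) at the block. Next I regrasp on the shank.

{"api": "step_arm", "payload": {
  "moves": [
    [0.5,0,0,0,0,0,0],
    [0.3,0,0,0,0,0,0],
    [0,0,0,0,0,0,0],
    [0,0,0,0,0,0,0],
    [0,0,0,30,0,0,0],
    [0,0,0,70,0,0,0],
    [0,6,24,80,0,0,0],
    [0,13,52,80,0,0,0],
    [0,13,52,80,0,0,0]
  ]
}}

```text
clock: 5.45
position: [0.5193, 0.1149, 0.1283]
ee_rot: [0.787, 0.617, 0.001, -0.0]
ft_force: [-0.4, 0.5, -0.1]
grip_width: 1.005
grasp_force: 0.0
```

Run:
```python
from h import *
s=shot("scene");print(manip.get_obs()["position"])
f=lambda i,x,y,w,h:cv2.resize(i[y:y+h,x:x+w],(500,500),interpolation=cv2.INTER_CUBIC)
cv2.imwrite("pics/c3.png",f(s["image"],340,190,70,70))
```

```text
[0.51886197 0.11238177 0.12781559]
```

View pics/c3.png

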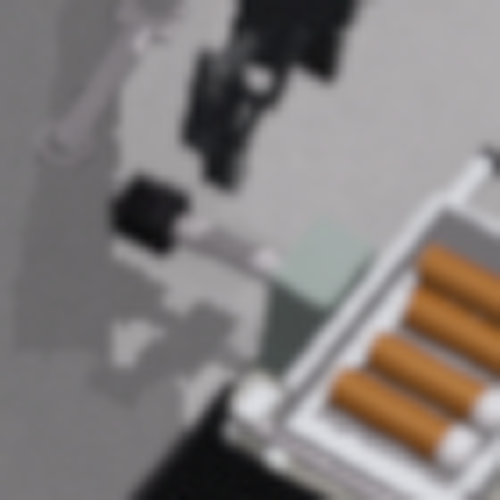

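The pin rests cantilevered in the bore. The knob/shank junction is at about (183,224) and the shank enters the block at about (278,262), with the fingers above it.

Run:
```python
from h import *
s=shot("scene");y=np.array([.2446,.9696])
f=lambda a,b:[340+a/7.143-.4,190+b/7.143-.4]
P=plane(s,[f(183,224),f(278,262)],.067)[:,:2]*1000;o=manip.get_obs()["position"][:2]*1000
print(P.round(1),(P-o)@y,(P-o)@np.array([.9696,-.2446]))
```

```text
[[518.7  77.5]
 [523.6 131.8]] [-32.15474958  21.63567924] [ 8.12393321 -0.48602396]
```

{"api": "step_arm", "payload": {
  "moves": [
    [0,0,0,-30,0,0,0],
    [0,0,0,-60,0,0,0],
    [0,0,0,-80,0,0,0],
    [0,0,0,-82,0,0,0],
    [0.5,0,0,-82,0,0,0],
    [0.8,0,0,-82,0,0,0],
    [1,0,0,-82,0,0,0],
    [1,0,0,-82,0,0,0],
    [1,0,0,-82,0,0,0],
    [1,0,0,-82,0,0,0]
  ],
  "grip_force": 60
}}

```text
clock: 6.55
position: [0.5194, 0.1105, 0.0465]
ee_rot: [0.789, 0.615, 0.001, 0.0]
ft_force: [-0.9, -0.5, 6.6]
grip_width: 0.0
grasp_force: 3.3
```

{"api": "step_arm", "payload": {
  "moves": [
    [1,0,0,0,0,0,0],
    [1,0,0,0,0,0,0],
    [1,0,0,0,0,0,0]
  ]
}}

```text
clock: 6.85
position: [0.5195, 0.1104, 0.0466]
ee_rot: [0.789, 0.615, 0.001, 0.0]
ft_force: [-0.1, -0.7, 4.5]
grip_width: -0.001
grasp_force: 2.7
```

The gripper shut on nothing, so I look again.

Run:
```python
from h import *
s=shot("scene");t=shot("top")
f=lambda i,x,y,w,h:cv2.resize(i[y:y+h,x:x+w],(400,400),interpolation=cv2.INTER_CUBIC)
cv2.imwrite("pics/c4.png",np.hstack([f(t["image"],210,150,70,70),f(s["image"],345,195,50,50)]))
```

```text
(no output)
```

View pics/c4.png

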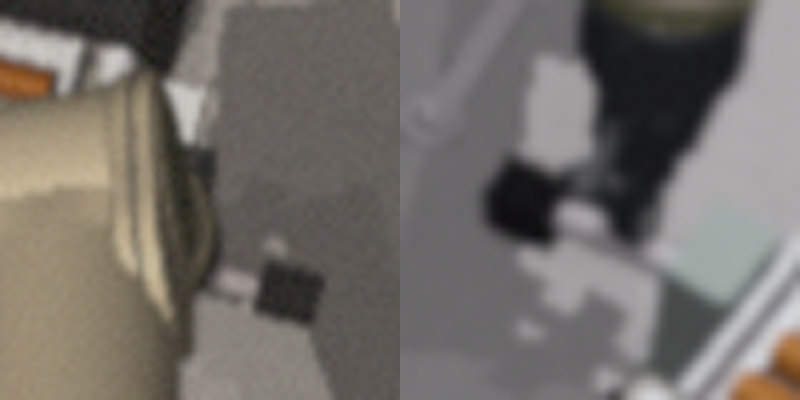

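The fingers hide the middle of the shank. Knob centres are at about (290,292) in the top half and (523,203) in the scene half, and the finger tips are at about (630,243). I'll triangulate these.

Run:
```python
from h import *
s=shot("scene");t=shot("top");o=manip.get_obs()["position"]
fs=lambda a,b:[345+(a-400)/8-.4,195+b/8-.4]
ft=lambda a,b:[210+a/5.714-.4,150+b/5.714-.4]
print("knob",tri(t,[ft(290,292)],s,[fs(523,200)]).round(4))
print("junction",tri(t,[ft(254,281)],s,[fs(558,214)]).round(4))
P=proj(s,[o]);print("tcp px",(P-[345,195])*8+[400,0])
for z in(.055,.065,.075):print(z,plane(s,[fs(558,214),fs(665,256)],z).round(4).tolist(),plane(t,[ft(254,281),ft(290,292)],z).round(4).tolist())
y=np.array([.2446,.9696]);print(o)
```

```text
knob [[5.057e-01 5.300e-02 4.880e-02 5.000e-04]]
junction [[5.115e-01 7.290e-02 5.420e-02 5.000e-04]]
tcp px [[623.29299141 257.08018146]]
0.055 [[0.5122, 0.0728, 0.055], [0.5166, 0.1277, 0.055]] [[0.5113, 0.073, 0.055], [0.5053, 0.052, 0.055]]
0.065 [[0.5202, 0.0747, 0.065], [0.5246, 0.1292, 0.065]] [[0.5105, 0.0717, 0.065], [0.5044, 0.0508, 0.065]]
0.075 [[0.5283, 0.0767, 0.075], [0.5326, 0.1307, 0.075]] [[0.5096, 0.0703, 0.075], [0.5036, 0.0496, 0.075]]
[0.51955594 0.11043399 0.04662817]
```

{"api": "step_arm", "payload": {
  "moves": [
    [1,0,0,2,0,0,0],
    [1,0,0,4,0,0,0],
    [1,0,0,6,0,0,0],
    [1,0,0,6,0,0,0]
  ]
}}

```text
clock: 7.45
position: [0.5191, 0.1105, 0.0522]
ee_rot: [0.789, 0.615, 0.0, 0.0]
ft_force: [-0.4, 0.1, -0.9]
grip_width: -0.002
grasp_force: 0.0
```

```bash
cat > knob.py <<'E'
from h import *
# dark knob + shank blobs in both views, numerically
def blobs(c,x0,y0,x1,y1,lo=55):
    i=c["image"][y0:y1,x0:x1].max(2);m=(i<lo).astype(np.uint8)
    n,l,st,ce=cv2.connectedComponentsWithStats(m)
    return [(st[k].tolist(),(ce[k]+[x0,y0]).round(2).tolist()) for k in range(1,n) if st[k,4]>15]
s=shot("scene");t=shot("top")
print("S",blobs(s,345,195,395,245));print("T",blobs(t,240,180,280,220,75))
o=manip.get_obs();print(o["position"],o["ft_force"],o["torque"],o["grip_width"])
E
python3 knob.py
```

```text
S [([23, 0, 20, 29, 295], [376.22, 205.99]), ([11, 20, 10, 10, 69], [360.07, 219.58])]
T [([0, 0, 9, 31, 155], [242.89, 192.3]), ([15, 16, 12, 11, 99], [260.28, 200.86])]
[0.51891899 0.11046544 0.05193813] [-0.06222679  0.02537657 -0.71317133] [0.00551913 0.00433038 0.05265359] -0.005400344538864038
```

Run:
```python
from h import *
s=shot("scene")
n=np.array([.9696,-.2446,0]);y=np.array([.2446,.9696,0])
o0=np.array([.5195,.1145,0])
def vp(uv):
    o,d=ray(s,uv);k=((o0-o)@n)/(d@n);P=o+d*k[:,None]
    return np.c_[(P-o0)@y,P[:,2]].round(4)
f4=lambda a,b:[345+(a-400)/8-.4,195+b/8-.4]
f3=lambda a,b:[340+a/7.143-.4,190+b/7.143-.4]
f2=lambda a,b:[340+(a-400)/5.714-.4,190+b/5.714-.4]
print("c2 drawn",vp([f2(550,175),f2(620,212)]))
print("c3 released",vp([f3(150,215),f3(183,224),f3(278,262)]))
print("c4 now",vp([f4(523,203),f4(558,214),f4(600,232),f4(665,256)]))
```

```text
c2 drawn [[-0.0381  0.0618]
 [ 0.0165  0.0638]]
c3 released [[-0.0609  0.0481]
 [-0.0404  0.0557]
 [ 0.0179  0.0674]]
c4 now [[-0.0635  0.0446]
 [-0.0439  0.0507]
 [-0.0204  0.0546]
 [ 0.0149  0.0632]]
```

Run:
```python
from h import *
s=shot("scene")
n=np.array([.9696,-.2446,0]);y=np.array([.2446,.9696,0])
def vp(uv,o0,lat):
    o,d=ray(s,[uv]);k=((o0+lat*n-o)@n)/(d@n);P=o+d*k[:,None]
    return ((P[0]-o0)@y).round(4),(P[0,2]-o0[2]).round(4)
f4=lambda a,b:[345+(a-400)/8-.4,195+b/8-.4]
f3=lambda a,b:[340+a/7.143-.4,190+b/7.143-.4]
f1=lambda a,b:[340+(a-400)/5.714-.4,180+b/5.714-.4]
for l in(.042,.057):print("c1",vp(f1(583,172),np.array([.5201,.1144,.1607]),l),"c3",vp(f3(225,187),np.array([.5189,.1124,.1278]),l))
for l in(0,.012):print("c4",vp(f4(630,243),np.array([.5195,.1104,.0466]),l))
# finger tip now: lowest dark row in the gripper blob
i=s["image"][195:245,366:392].max(2)<60;v,u=np.nonzero(i);k=v>v.max()-2
print("now tip px",u[k].mean()+366,v.max()+195)
```

```text
c1 (np.float64(0.0011), np.float64(0.0291)) c3 (np.float64(0.0043), np.float64(0.0292))
c1 (np.float64(0.0086), np.float64(0.0482)) c3 (np.float64(0.0118), np.float64(0.0489))
c4 (np.float64(0.0005), np.float64(0.0134))
c4 (np.float64(0.0062), np.float64(0.0297))
now tip px 373.2 223
```

Seen from the camera, the fingertips are about 13 mm higher than the pose I assumed. The released pin also sags about 0.2 rad, knob down. So the fingers closed above the shank. I'll retry lower, tilted to match the pin.

{"api": "step_arm", "payload": {
  "moves": [
    [1,0,0,40,0,0,0],
    [0.5,0,0,65,0,0,0],
    [0,0,0,65,0.1,-0.025,0],
    [0,1,3,65,0.194,-0.049,0],
    [0,1,3,65,0.194,-0.049,0],
    [0,1,3,65,0.194,-0.049,0],
    [0,1,3,35,0.194,-0.049,0],
    [0,1,3,5,0.194,-0.049,0],
    [0,1,3,-15,0.194,-0.049,0],
    [0,1,3,-20,0.194,-0.049,0]
  ]
}}

```text
clock: 8.65
position: [0.5182, 0.1144, 0.0294]
ee_rot: [0.784, 0.613, 0.076, -0.062]
ft_force: [-0.8, -0.2, 0.3]
grip_width: 0.999
grasp_force: 0.0
```

{"api": "step_arm", "payload": {
  "moves": [
    [0,0,0,0,0,0,0],
    [0.4,0,0,0,0,0,0],
    [0.7,0,0,0,0,0,0],
    [1,0,0,0,0,0,0],
    [1,0,0,0,0,0,0],
    [1,0,0,0,0,0,0],
    [1,0,0,0,0,0,0]
  ],
  "grip_force": 60
}}

```text
clock: 9.35
position: [0.5201, 0.1134, 0.0323]
ee_rot: [0.785, 0.612, 0.079, -0.061]
ft_force: [-1.0, -0.3, 3.0]
grip_width: 0.158
grasp_force: 58.5
```

```bash
python3 knob.py
```

```text
S [([11, 0, 26, 33, 449], [369.6, 209.42])]
T []
[0.5200553  0.1134659  0.03221599] [-0.91982712 -0.90828918  4.60330289] [-0.0609481   0.31312757  0.16323261] 0.15740472965176738
```

{"api": "step_arm", "payload": {
  "moves": [
    [1,-2,-8,0,0,0,0],
    [1,-5,-20,0,0,0,0],
    [1,-8,-32,0,0,0,0],
    [1,-12,-48,0,0,0,0],
    [1,-16,-64,5,0,0,0],
    [1,-20,-80,30,0,0,0],
    [1,-20,-80,65,-0.1,0.025,0],
    [1,-20,-80,90,-0.194,0.049,0],
    [1,-20,-80,90,-0.194,0.049,0],
    [1,-20,-80,90,-0.194,0.049,0]
  ]
}}

```text
clock: 10.45
position: [0.4998, 0.0332, 0.122]
ee_rot: [0.789, 0.615, 0.001, -0.0]
ft_force: [0.6, 0.2, -1.5]
grip_width: 0.16
grasp_force: 58.7
```

Run:
```python
from h import *
s=shot("scene");t=shot("top");o=manip.get_obs()["position"]
P=proj(s,[o,o+[0,0,.03]]);Q=proj(t,[o]);print(o,P,Q)
x,y=(P[0]-[35,30]).astype(int);a,b=(Q[0]-[35,35]).astype(int);print(x,y,a,b)
f=lambda i,x,y:cv2.resize(i[y:y+70,x:x+70],(400,400),interpolation=cv2.INTER_CUBIC)
cv2.imwrite("pics/c5.png",np.hstack([f(t["image"],a,b),f(s["image"],x,y)]))
```

```text
[0.49889157 0.03204881 0.12079783] [[356.5989316  204.38337402]
 [357.12251436 198.98635158]] [[264.12633414 201.00434498]]
321 174 229 166
```

View pics/c5.png

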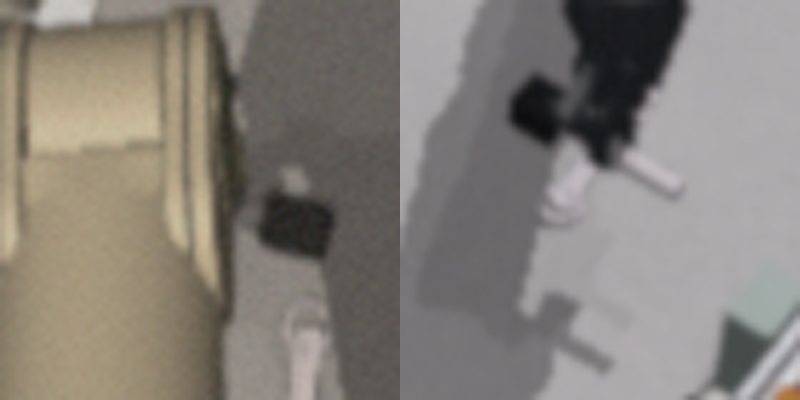

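The pin is clear of the block and held. In the scene half the knob is at (540,108), the junction at about (566,127) and the tip at (677,184). I'll compute how it sits in the grip.

Run:
```python
from h import *
s=shot("scene");t=shot("top");o0=manip.get_obs()["position"]
n=np.array([.9696,-.2446,0]);y=np.array([.2446,.9696,0])
def vp(uv):
    o,d=ray(s,uv);k=((o0-o)@n)/(d@n);P=o+d*k[:,None]
    return np.c_[(P-o0)@y,P[:,2]-o0[2]].round(4)
f=lambda a,b:[321+(a-400)/5.714-.4,174+b/5.714-.4]
print("knob c, junction, tip:",vp([f(540,108),f(566,127),f(677,184)]))
k=tri(t,[[229+297/5.714-.4,166+225/5.714-.4]],s,[f(540,108)])[0];print(k,(k[:3]-o0)@n,(k[:3]-o0)@y,k[2]-o0[2])
h,R=np.array([441.3,-248.7]),.2098
H=np.array([[np.cos(R),-np.sin(R)],[np.sin(R),np.cos(R)]]);print("holder in world: ",[(a,(h+H@a).round(1).tolist()) for a in[(0,0),(60,24),(0,24)]])
```

```text
knob c, junction, tip: [[-0.0541  0.0301]
 [-0.0331  0.0255]
 [ 0.0526  0.0282]]
[ 0.48456034 -0.02170566  0.14923564  0.00174967] -0.0008596544597075668 -0.05564323628273255 0.02838666843788064
holder in world:  [((0, 0), [441.3, -248.7]), ((60, 24), [495.0, -212.7]), ((0, 24), [436.3, -225.2])]
```

Run:
```python
from h import *
h,R=np.array([441.3,-248.7]),.2098
H=np.array([[np.cos(R),-np.sin(R)],[np.sin(R),np.cos(R)]])
for n,(x0,y0,x1,y1) in(("top",(315,195,380,250)),("scene",(270,160,335,215))):
    c=shot(n);g=cv2.resize(c["image"][y0:y1,x0:x1].min(2),None,fx=8,fy=8,interpolation=cv2.INTER_CUBIC)
    bg=np.median(g);th=(bg+np.percentile(g,97))/2
    m=(g>th).astype(np.uint8);cs,_=cv2.findContours(m,cv2.RETR_EXTERNAL,cv2.CHAIN_APPROX_NONE)
    uv=max(cs,key=cv2.contourArea).reshape(-1,2)/8.-.44+[x0,y0]
    L=(plane(c,uv,.01)[:,:2]*1000-h)@H
    print(n,bg,th,L.min(0),L.max(0))
    for nm,ax,v,lo,hi in(("x=-40",0,-40,-45,65),("x=40",0,40,15,65),("y=78",1,78,-30,30),("y=-58",1,-58,-30,30)):
        k=(abs(L[:,ax]-v)<12)&(L[:,1-ax]>lo)&(L[:,1-ax]<hi)
        if k.sum()>20:
            P=L[k];f=np.polyfit(P[:,1-ax],P[:,ax],1);r=abs(np.polyval(f,P[:,1-ax])-P[:,ax])
            P=P[r<2];f=np.polyfit(P[:,1-ax],P[:,ax],1);print(nm,len(P),"at0",f[1].round(1),"slope",f[0].round(3),"mid",np.polyval(f,(lo+hi)/2).round(1))
```

```text
top 135.0 163.5 [-42.79004635 -59.76758192] [38.41062155 77.85212145]
x=-40 209 at0 -40.4 slope -0.013 mid -40.5
x=40 78 at0 39.5 slope -0.112 mid 35.0Traceback (most recent call last):
  File "<stdin>", line 15, in <module>
    raise TypeError("expected non-empty vector for x")
TypeError: expected non-empty vector for x
```

Run:
```python
from h import *
h,R=np.array([441.3,-248.7]),.2098
H=np.array([[np.cos(R),-np.sin(R)],[np.sin(R),np.cos(R)]])
for n,(x0,y0,x1,y1) in(("top",(315,195,380,250)),("scene",(270,160,335,215))):
    c=shot(n);g=cv2.resize(c["image"][y0:y1,x0:x1].min(2),None,fx=8,fy=8,interpolation=cv2.INTER_CUBIC)
    bg=np.median(g);th=(bg+np.percentile(g,97))/2
    m=(g>th).astype(np.uint8);cs,_=cv2.findContours(m,cv2.RETR_EXTERNAL,cv2.CHAIN_APPROX_NONE)
    uv=np.vstack(cs).reshape(-1,2)/8.-.44+[x0,y0]
    L=(plane(c,uv,.01)[:,:2]*1000-h)@H
    for nm,ax,v,rng in(("x=-40",0,-40,range(-50,78,16)),("x=40",0,40,range(6,78,12)),("y=78",1,78,range(-40,40,10)),("y=-58",1,-58,range(-40,40,10))):
        st=rng.step;print(n,nm,[(a,np.median(L[k,ax]).round(1)) for a in rng if (k:=(abs(L[:,ax]-v)<10)&(L[:,1-ax]>=a)&(L[:,1-ax]<a+st)).sum()>5])
```

```text
top x=-40 [(-50, np.float64(-39.8)), (-34, np.float64(-40.1)), (-18, np.float64(-40.2)), (-2, np.float64(-40.6)), (14, np.float64(-40.9)), (30, np.float64(-41.2)), (46, np.float64(-41.0)), (62, np.float64(-40.7))]
top x=40 [(6, np.float64(36.3)), (18, np.float64(36.8)), (30, np.float64(37.0)), (42, np.float64(34.3)), (54, np.float64(33.9)), (66, np.float64(36.2))]
top y=78 [(-40, np.float64(75.6)), (-30, np.float64(75.8)), (-20, np.float64(69.9)), (-10, np.float64(75.6)), (0, np.float64(73.3)), (10, np.float64(70.4)), (20, np.float64(76.6)), (30, np.float64(74.6))]
top y=-58 [(-40, np.float64(-55.8)), (-30, np.float64(-52.4)), (-20, np.float64(-57.3)), (-10, np.float64(-58.8)), (0, np.float64(-57.4)), (10, np.float64(-58.3)), (20, np.float64(-57.6)), (30, np.float64(-50.9))]
scene x=-40 [(-2, np.float64(-35.7)), (14, np.float64(-37.4)), (30, np.float64(-38.5)), (46, np.float64(-33.8)), (62, np.float64(-36.4))]
scene x=40 [(6, np.float64(42.2)), (18, np.float64(41.7)), (30, np.float64(42.9)), (42, np.float64(40.0)), (54, np.float64(37.0)), (66, np.float64(41.5))]
scene y=78 [(-40, np.float64(73.9)), (-30, np.float64(75.6)), (-20, np.float64(75.7)), (-10, np.float64(75.8)), (0, np.float64(76.1)), (10, np.float64(76.2)), (20, np.float64(72.4)), (30, np.float64(79.1))]
scene y=-58 []
```

{"api": "step_arm", "payload": {
  "moves": [
    [1,0,-20,20,0,0,0.03],
    [1,1,-50,40,0,0,0.09],
    [1,2,-80,40,0,0,0.15],
    [1,3,-110,40,0,0,0.21],
    [1,4,-140,40,0,0,0.27],
    [1,6,-170,40,0,0,0.33],
    [1,8,-200,40,0,0,0.4],
    [1,9,-230,40,0,0,0.45],
    [1,9,-242,40,0,0,0.467],
    [1,9,-242,40,0,0,0.467]
  ]
}}

```text
clock: 11.8
position: [0.5081, -0.211, 0.1616]
ee_rot: [0.627, 0.779, -0.0, 0.0]
ft_force: [0.3, 0.6, -2.5]
grip_width: 0.153
grasp_force: 58.7
```

```bash
cat > pin.py <<'E'
from h import *
from scipy.spatial.transform import Rotation as Ro
o=manip.get_obs();R=Ro.from_quat(o["ee_rot"]).as_matrix();p=o["position"]
print("t",o["clock"],"tcp",p.round(4),"yaw y",np.arctan2(R[1,1],R[0,1]).round(4),"ft",np.round(o["ft_force"],1),"w",o["grip_width"])
ht=np.array([.4413,-.2497]);a=.22;X=np.array([np.cos(a),np.sin(a)]);Y=np.array([-X[1],X[0]])
print("tcp in holder",((p[:2]-ht)@X).round(4),((p[:2]-ht)@Y).round(4),"rot",R[:,2].round(3))
E
python3 pin.py
```

```text
t 11.8 tcp [ 0.5081 -0.211   0.1616] yaw y 0.2163 ft [ 0.3  0.6 -2.5] w 0.15347945998637802
tcp in holder 0.0737 0.0232 rot [-0.001 -0.001 -1.   ]
```

{"api": "step_arm", "payload": {
  "moves": [
    [1,0,0,-30,0,0,0],
    [1,0,0,-60,0,0,0],
    [1,0,0,-90,0,0,0],
    [1,0,0,-110,0,0,0],
    [1,0,0,-112,0,0,0],
    [1,0,0,-112,0,0,0]
  ]
}}

```text
clock: 12.4
position: [0.509, -0.2079, 0.0501]
ee_rot: [0.625, 0.781, -0.0, -0.0]
ft_force: [-0.1, 1.4, -1.1]
grip_width: 0.161
grasp_force: 58.8
```

```bash
python3 pin.py
python3 - <<'E'
from h import *
s=shot("scene");t=shot("top")
f=lambda i,x,y:cv2.resize(i[y:y+75,x:x+50],(400,600),interpolation=cv2.INTER_CUBIC)
cv2.imwrite("pics/c6.png",np.hstack([f(t["image"],327,175),f(s["image"],280,150)]))
E
```

```text
t 12.4 tcp [ 0.509  -0.2079  0.0501] yaw y 0.2204 ft [-0.1  1.4 -1.1] w 0.16109708937906422
tcp in holder 0.0752 0.0261 rot [-0.001  0.    -1.   ]
```

View pics/c6.png

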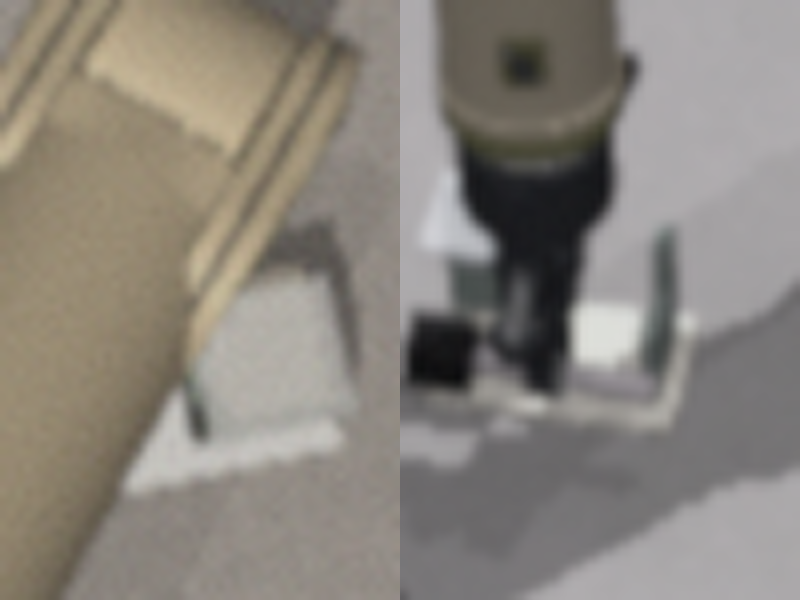

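In the scene half the knob/shank joint is at about (474,358) and the tip at (656,388). The far plate spans from (668,228) down to (652,372). I'll check the pin against the holder frame.

Run:
```python
from h import *
s=shot("scene")
ht=np.array([.4413,-.2497,0]);a=.22;X=np.array([np.cos(a),np.sin(a),0]);Y=np.array([-X[1],X[0],0])
f=lambda u,v:[280+(u-400)/8-.4,150+v/8-.4]
def vx(uv,x):
    o,d=ray(s,uv);k=((ht+x*X-o)@X)/(d@X);P=o+d*k[:,None];return np.c_[(P-ht)@Y,P[:,2]].round(4)
print("pin jn,tip",vx([f(474,358),f(656,388)],.0752))
print("plate front edge top/bot as x=26",vx([f(658,245),f(650,370)],.026))
print("base corner",(plane(s,[f(668,427),f(695,320)],.01)-ht)@np.c_[X,Y])
```

```text
pin jn,tip [[-0.0112  0.0776]
 [ 0.0811  0.0738]]
plate front edge top/bot as x=26 [[0.0731 0.1238]
 [0.0672 0.0319]]
base corner [[ 0.04374209  0.07987276]
 [-0.0335499   0.07905116]]
```

Run:
```python
from h import *
s=shot("scene");t=shot("top")
ht=np.array([.4413,-.2497,0]);a=.22;X=np.array([np.cos(a),np.sin(a),0]);Y=np.array([-X[1],X[0],0])
f=lambda u,v:[280+(u-400)/8-.4,150+v/8-.4]
def vx(uv,x):
    o,d=ray(s,uv);k=((ht+x*X-o)@X)/(d@X);P=o+d*k[:,None];return np.c_[(P-ht)@Y,P[:,2]].round(4).tolist()
for x in(-.03,-.02,-.01,0,.01,.02,.026):print(x,vx([f(668,228),f(658,245),f(650,372)],x))
g=lambda z:(plane(t,[[318+(u-400)/6.667-.4,200+v/6.667-.4] for u,v in((482,122),(498,118),(522,222),(505,228))],z)-ht)@np.c_[X,Y]
for z in(.08,.1,.12):print(z,g(z).round(4).tolist())
```

```text
-0.03 [[0.0662, 0.0798], [0.0607, 0.0664], [0.0546, -0.0317]]
-0.02 [[0.0684, 0.0899], [0.0629, 0.0767], [0.0568, -0.0206]]
-0.01 [[0.0705, 0.1001], [0.0651, 0.0869], [0.0591, -0.0096]]
0 [[0.0727, 0.1102], [0.0673, 0.0972], [0.0613, 0.0015]]
0.01 [[0.0749, 0.1203], [0.0696, 0.1074], [0.0636, 0.0126]]
0.02 [[0.077, 0.1305], [0.0718, 0.1177], [0.0658, 0.0237]]
0.026 [[0.0783, 0.1365], [0.0731, 0.1238], [0.0672, 0.0304]]
0.08 [[0.0248, 0.0685], [0.0251, 0.0605], [-0.0264, 0.0596], [-0.0275, 0.0683]]
0.1 [[0.0239, 0.0693], [0.0243, 0.0614], [-0.0266, 0.0605], [-0.0277, 0.069]]
0.12 [[0.0231, 0.07], [0.0234, 0.0622], [-0.0268, 0.0613], [-0.0279, 0.0697]]
```

{"api": "step_arm", "payload": {
  "moves": [
    [1,-10,-4,1,0,0,0],
    [1,-24,-7,1,0,0,0],
    [1,-38,-10,1,0,0,0],
    [1,-50,-13,1,0,0,0],
    [1,-58,-15,1,0,0,0],
    [1,-64,-16,1,0,0,0],
    [1,-67,-17,1,0,0,0],
    [1,-67,-17,1,0,0,0],
    [1,-67,-17,1,0,0,0]
  ]
}}

```text
clock: 13.55
position: [0.4424, -0.2255, 0.051]
ee_rot: [0.625, 0.781, 0.0, 0.0]
ft_force: [-0.2, 0.4, -1.4]
grip_width: 0.16
grasp_force: 58.8
```

```bash
python3 pin.py
```

```text
t 13.55 tcp [ 0.4424 -0.2255  0.051 ] yaw y 0.2204 ft [-0.2  0.4 -1.4] w 0.16049354909464247
tcp in holder 0.0063 0.0234 rot [ 0. -0. -1.]
```

No contact yet, so I feel for the back stop slowly.

{"api": "step_arm", "payload": {
  "moves": [
    [1,-1,-0.2,0,0,0,0],
    [1,-2,-0.4,0,0,0,0],
    [1,-3,-0.7,0,0,0,0],
    [1,-4,-0.9,0,0,0,0],
    [1,-4,-0.9,0,0,0,0]
  ]
}}

```text
clock: 14.05
position: [0.4378, -0.2265, 0.0509]
ee_rot: [0.625, 0.78, 0.0, -0.0]
ft_force: [1.1, -0.1, -1.6]
grip_width: 0.157
grasp_force: 58.8
```

{"api": "step_arm", "payload": {
  "moves": [
    [1,-1,-0.2,0,0,0,0],
    [1,-2,-0.4,0,0,0,0],
    [1,-2,-0.4,0,0,0,0]
  ]
}}

```text
clock: 14.35
position: [0.4358, -0.2269, 0.051]
ee_rot: [0.625, 0.78, 0.0, 0.0]
ft_force: [-0.4, -0.2, -1.5]
grip_width: 0.165
grasp_force: 58.8
```

{"api": "step_arm", "payload": {
  "moves": [
    [1,-1,-0.2,0,0,0,0],
    [1,-2,-0.4,0,0,0,0],
    [1,-2,-0.4,0,0,0,0]
  ]
}}

```text
clock: 14.65
position: [0.435, -0.2271, 0.0512]
ee_rot: [0.625, 0.781, 0.001, 0.001]
ft_force: [4.7, 1.3, -4.3]
grip_width: 0.162
grasp_force: 58.6
```

{"api": "step_arm", "payload": {
  "moves": [
    [1,2.8,0.6,0,0,0,0],
    [1,2.8,0.6,-3,0,0,0],
    [1,2.8,0.6,-6,0,0,0],
    [1,2.8,0.6,-9,0,0,0],
    [1,2.8,0.6,-11,0,0,0],
    [1,2.8,0.6,-11,0,0,0]
  ]
}}

```text
clock: 15.25
position: [0.4364, -0.2267, 0.0395]
ee_rot: [0.625, 0.78, -0.0, -0.0]
ft_force: [0.1, 0.0, -1.8]
grip_width: 0.158
grasp_force: 58.8
```

```bash
python3 pin.py
```

```text
t 15.25 tcp [ 0.4364 -0.2267  0.0395] yaw y 0.2198 ft [ 0.1  0.  -1.8] w 0.15840763995643464
tcp in holder 0.0002 0.0235 rot [-0.001  0.    -1.   ]
```

{"api": "step_arm", "payload": {
  "moves": [
    [1,0,0,-1,0,0,0],
    [1,0,0,-2,0,0,0],
    [1,0,0,-3,0,0,0],
    [1,0,0,-3,0,0,0]
  ]
}}

```text
clock: 15.65
position: [0.4369, -0.2268, 0.037]
ee_rot: [0.625, 0.78, 0.0, 0.0]
ft_force: [-0.8, -0.4, -0.6]
grip_width: 0.161
grasp_force: 59.0
```

{"api": "step_arm", "payload": {
  "moves": [
    [1,0,0,-1,0,0,0],
    [1,0,0,-2,0,0,0],
    [1,0,0,-2,0,0,0]
  ]
}}

```text
clock: 15.95
position: [0.4371, -0.2271, 0.0354]
ee_rot: [0.625, 0.78, 0.0, 0.0]
ft_force: [-0.5, -1.2, 7.8]
grip_width: 0.158
grasp_force: 59.8
```

{"api": "step_arm", "payload": {
  "moves": [
    [0.75,0,0,1,0,0,0],
    [0.6,0,0,1,0,0,0],
    [0.4,0,0,1,0,0,0],
    [0.3,0,0,1,0,0,0],
    [0.3,0,0,1,0,0,0],
    [0.3,0,0,1,0,0,0]
  ]
}}

```text
clock: 16.55
position: [0.4367, -0.2267, 0.0359]
ee_rot: [0.625, 0.78, 0.0, -0.0]
ft_force: [-0.5, -0.5, 0.5]
grip_width: 0.703
grasp_force: 0.0
```

{"api": "step_arm", "payload": {
  "moves": [
    [0.3,0,0,10,0,0,0],
    [0.3,0,0,25,0,0,0],
    [0.3,0,0,50,0,0,0],
    [0.3,0,0,90,0,0,0],
    [0.3,0,0,130,0,0,0],
    [0.2,0,0,170,0,0,0],
    [0.2,0,30,190,0,0,-0.1],
    [0.2,0,70,190,0,0,-0.2],
    [0.2,0,110,190,0,0,-0.3],
    [0.2,0,150,190,0,0,-0.4]
  ]
}}

```text
clock: 17.55
position: [0.4366, -0.0755, 0.227]
ee_rot: [0.769, 0.639, 0.001, 0.001]
ft_force: [0.8, 0.2, -0.3]
grip_width: 0.801
grasp_force: 0.0
```

```bash
python3 pin.py
python3 - <<'E'
from h import *
s=shot("scene");t=shot("top")
np.savez("park.npz",s=s["image"],t=t["image"])
for n,c,(x0,y0,x1,y1) in(("s",s,(278,165,325,205)),("t",t,(325,200,375,245))):
    print(n,"\n".join(" ".join(f"{v:3d}" for v in r) for r in c["image"].max(2)[y0:y1:1,x0:x1:1]) if n=="t" else "")
    # change against the start picture
    b=cv2.imread(f"pics/{'scene' if n=='s' else 'top'}0.png");d=cv2.absdiff(b,c["image"]).max(2)[y0:y1,x0:x1]>45
    q,l,st,ce=cv2.connectedComponentsWithStats(d.astype(np.uint8));print([(st[k].tolist(),(ce[k]+[x0,y0]).round(1).tolist()) for k in range(1,q) if st[k,4]>4])
E
```

```text
t 17.55 tcp [ 0.4366 -0.0755  0.227 ] yaw y -0.185 ft [ 0.8  0.2 -0.3] w 0.8010902487411968
tcp in holder 0.0334 0.171 rot [ 0.002  0.    -1.   ]
s 
[([32, 6, 15, 34, 335], [319.1, 190.4]), ([6, 17, 8, 6, 35], [287.3, 185.1]), ([17, 18, 5, 3, 10], [297.3, 183.9]), ([30, 22, 5, 7, 16], [309.9, 189.7]), ([20, 30, 11, 7, 30], [304.3, 198.0]), ([24, 39, 5, 1, 5], [304.0, 204.0])]
t  98  99  99  98  99 101 100  96  96 101  96 100 100 112 141 144 146 143 144 144 147 147 143 143 144 145 142 150 147 143 143 149 147 148 148 148 148 143 149 143 146 149 150 150 149 146 144 142 142 145
 99 101  99  98 100  96  99 104  99 102 100 104  98 109 138 146 143 144 143 143 147 145 142 145 145 143 146 147 145 144 144 145 143 144 148 144 148 147 151 147 146 143 145 146 145 146 145 145 148 143
100  96  98  97  94  98  95  99  99 101  99 101  95 108 136 139 142 144 143 146 147 146 147 143 140 146 147 150 147 142 146 146 143 147 148 146 144 145 143 140 133 127 130 130 144 147 146 145 144 140
100 102  94  97  97  97 100  98  99  97 100  98 100 111 135 143 143 144 146 146 146 147 148 145 146 145 146 143 144 145
[... 7620 characters left out ...]
 146 148 148 146 146 148 148 147 150 150 148 146 148 149 151
 94  97  93  93  91  91  93  90  94  90  91  89  91  94 110 140 149 150 146 150 148 147 142 148 147 149 148 147 147 149 145 147 151 150 148 149 147 142 146 146 146 146 147 151 151 150 147 146 150 152
 91  94  91  92  91  93  92  90  93  95  92  94  93  93 110 137 150 146 148 150 144 145 147 144 149 147 147 150 147 148 147 147 151 151 148 150 145 142 146 146 150 147 149 148 148 149 148 148 149 153
 95  93  89  90  92  88  93  93  94  92  89  90  87  92 113 141 147 149 146 148 150 150 146 148 152 146 148 149 149 148 146 147 145 145 147 147 149 146 147 153 151 150 145 148 148 147 151 148 148 147
[([0, 0, 24, 45, 516], [331.9, 223.8])]
```

Run:
```python
from h import *
t=shot("top");s=shot("scene");ht=np.array([.4413,-.2497]);a=.22;M=np.c_[[np.cos(a),np.sin(a)],[-np.sin(a),np.cos(a)]]
print(((plane(t,[[338,224.5],[343,223.7],[350,222.2]],.068)[:,:2]-ht)@M).round(4).tolist(),((plane(t,[[362,219.6]],.077)[:,:2]-ht)@M).round(4))
def ex(x,y,z):return np.r_[ht+M@[x,y],z]
print("expected knob/shank in top",proj(t,[ex(0,-30,.077),ex(0,20,.07),ex(0,75,.07)]).round(1).tolist(),"scene knob",proj(s,[ex(15,-30,.062)]).round(1))
```

```text
[[-0.001, 0.0468], [-0.0018, 0.0303], [-0.0017, 0.0071]] [[-0.0016 -0.032 ]]
expected knob/shank in top [[-161325.4, 33249.1], [64936.9, -13627.4], [6172678.4, -1294274.6]] scene knob [[-12571.    2920.2]]
```

The pin lies straight along the seat line: shank at x about -1.5 mm, origin about -14 mm along y. Now the tray.

{"api": "step_arm", "payload": {
  "moves": [
    [0,3,40,0,0,0,-0.02],
    [0,6,85,0,0,0,-0.04],
    [0,10,130,0,0,0,-0.06],
    [0,13,175,0,0,0,-0.06],
    [0,17,220,0,0,0,-0.06],
    [0,20,265,0,0,0,-0.06],
    [0,23,305,0,0,0,-0.06],
    [0,24,330,-20,0,0,-0.06],
    [0,24,337,-50,0,0,-0.06],
    [0,24,337,-50,0,0,-0.06]
  ]
}}

```text
clock: 18.75
position: [0.4596, 0.259, 0.1727]
ee_rot: [0.786, 0.618, -0.003, 0.0]
ft_force: [0.3, -0.9, -0.4]
grip_width: 0.999
grasp_force: 0.0
```

```bash
python3 pin.py
python3 - <<'E'
from h import *
s=shot("scene")
i=s["image"].max(2);x=[]
# black bar between the white arms: darkest row along columns, cast at z=.115
b=cv2.imread("pics/scene0.png").max(2);c=s["image"].max(2)
for u in range(409,432,3):
    r0=b[205:228,u].astype(int);r=c[205:228,u].astype(int);x.append((u,205+int(r0.argmin()),int(r0.min()),205+int(r.argmin()),int(r.min())))
print(x)
p=np.array([580.2,231.4]);n=np.array([.9696,-.2446]);yy=np.array([.2446,.9696])
P=plane(s,[(a[0],a[1]) for a in x],.115)[:,:2]*1000-p;print(np.c_[P@n,P@yy].round(1).tolist())
E
```

```text
t 18.75 tcp [0.4596 0.259  0.1727] yaw y -0.2391 ft [ 0.3 -0.9 -0.4] w 0.9988349439262776
tcp in holder 0.1288 0.4925 rot [-0.004 -0.004 -1.   ]
[(409, 211, 87, 212, 96), (412, 214, 50, 214, 50), (415, 215, 51, 215, 57), (418, 217, 49, 205, 40), (421, 218, 49, 219, 55), (424, 220, 46, 220, 52), (427, 221, 53, 222, 63), (430, 222, 82, 222, 99)]
[[-125.4, -42.1], [-119.2, -26.1], [-121.7, -14.9], [-119.9, -1.4], [-122.3, 9.7], [-120.5, 23.0], [-123.0, 34.0], [-125.4, 45.0]]
```

{"api": "step_arm", "payload": {
  "moves": [
    [0.6,2,0,0,0,0,0],
    [0.6,2,0,0,0,0,0],
    [0.6,2,0,0,0,0,0],
    [0.6,2,0,-25,0,0,0],
    [0.6,2,0,-50,0,0,0],
    [0.6,2,0,-70,0,0,0],
    [0.6,2,0,-81,0,0,0],
    [0.6,2,0,-81,0,0,0]
  ],
  "grip_force": 30
}}

```text
clock: 19.6
position: [0.4623, 0.2598, 0.0943]
ee_rot: [0.787, 0.617, -0.001, 0.0]
ft_force: [0.2, 0.2, 0.0]
grip_width: 0.404
grasp_force: 0.0
```

{"api": "step_arm", "payload": {
  "moves": [
    [0.8,0,0,0,0,0,0],
    [1,0,0,0,0,0,0],
    [1,0,0,0,0,0,0],
    [1,0,0,0,0,0,0],
    [1,0,0,0,0,0,0]
  ]
}}

```text
clock: 20.1
position: [0.4622, 0.2611, 0.0962]
ee_rot: [0.786, 0.618, 0.0, -0.001]
ft_force: [-6.4, 0.0, 4.2]
grip_width: 0.092
grasp_force: 27.4
```

{"api": "step_arm", "payload": {
  "moves": [
    [1,2,-0.5,9.7,0,0,0],
    [1,4,-1,19.4,0,0,0],
    [1,6.5,-1.7,29,0,0,0],
    [1,9.6,-2.4,38.3,0,0,0],
    [1,13,-3.3,47.5,0,0,0],
    [1,17,-4.3,56.6,0,0,0],
    [1,21.5,-5.5,65.4,0,0,0],
    [1,26.4,-6.7,74,0,0,0],
    [1,31.6,-8,82.3,0,0,0],
    [1,37.2,-9.4,90.3,0,0,0]
  ]
}}

```text
clock: 21.1
position: [0.5004, 0.2508, 0.1859]
ee_rot: [0.787, 0.617, 0.0, 0.0]
ft_force: [-0.4, -0.3, 0.5]
grip_width: 0.001
grasp_force: 0.0
```

The bar slipped out of the fingertips. I check where the tray came to rest, then retake the bar deeper.

```bash
cat > bar.py <<'E'
from h import *
s=shot("scene");b=cv2.imread("pics/scene0.png").max(2);c=s["image"].max(2)
print([(u,205+int(b[205:228,u].argmin()),205+int(c[205:228,u].argmin()),int(c[205:228,u].min())) for u in range(409,432,3)])
def am(i):
    h=cv2.cvtColor(i,cv2.COLOR_BGR2HSV);m=cv2.inRange(h,(5,120,60),(20,255,255))[195:320,335:450]
    n,l,st,ce=cv2.connectedComponentsWithStats(m);return [(int(st[k,4]),(ce[k]+[335,195]).round(1).tolist()) for k in range(1,n) if st[k,4]>8]
print("vials start",am(cv2.imread("pics/scene0.png")));print("now",am(s["image"]))
print(manip.get_obs()["clock"])
E
python3 bar.py
```

```text
[(409, 211, 212, 96), (412, 214, 214, 53), (415, 215, 215, 62), (418, 217, 205, 32), (421, 218, 219, 56), (424, 220, 220, 51), (427, 221, 222, 63), (430, 222, 222, 98)]
vials start [(179, [404.9, 232.8]), (175, [396.2, 244.7])]
now [(177, [404.7, 232.9]), (187, [396.3, 244.8])]
21.15
```

{"api": "step_arm", "payload": {
  "moves": [
    [0.6,-15,4,5,0,0,0],
    [0.6,-30,8,5,0,0,0],
    [0.6,-39,10,0,0,0,0],
    [0.6,-39,10,-25,0,0,0],
    [0.6,-39,10,-50,0,0,0],
    [0.6,-39,10,-75,0,0,0],
    [0.6,-39,10,-92,0,0,0],
    [0.6,-39,10,-103,0,0,0],
    [0.6,-39,10,-103,0,0,0]
  ]
}}

```text
clock: 22.05
position: [0.4595, 0.2605, 0.0807]
ee_rot: [0.786, 0.618, -0.001, -0.0]
ft_force: [-0.1, 0.1, 0.4]
grip_width: 0.399
grasp_force: 0.0
```

{"api": "step_arm", "payload": {
  "moves": [
    [0.8,0,0,0,0,0,0],
    [1,0,0,0,0,0,0],
    [1,0,0,0,0,0,0],
    [1,0,0,0,0,0,0],
    [1,0,0,0,0,0,0]
  ],
  "grip_force": 30
}}

```text
clock: 22.55
position: [0.4621, 0.2611, 0.0832]
ee_rot: [0.787, 0.617, 0.001, 0.0]
ft_force: [5.3, -1.3, 3.8]
grip_width: 0.125
grasp_force: 31.0
```

{"api": "step_arm", "payload": {
  "moves": [
    [1,2,-0.5,9.7,0,0,0],
    [1,4,-1,19.4,0,0,0],
    [1,6.5,-1.7,29,0,0,0],
    [1,9.6,-2.4,38.3,0,0,0]
  ]
}}

```text
clock: 22.95
position: [0.471, 0.2586, 0.1207]
ee_rot: [0.787, 0.617, 0.0, 0.0]
ft_force: [7.7, 1.9, -6.1]
grip_width: 0.127
grasp_force: 30.0
```

{"api": "step_arm", "payload": {
  "moves": [
    [1,3.5,-0.9,9.2,0,0,0],
    [1,7.5,-1.9,18.3,0,0,0],
    [1,12,-3.1,27.1,0,0,0],
    [1,16.8,-4.3,35.7,0,0,0],
    [1,22,-5.6,44,0,0,0],
    [1,27.6,-7,52,0,0,0],
    [1,33.6,-8.5,59.7,0,0,0],
    [1,40,-10.1,67.1,0,0,0],
    [1,46.8,-11.8,74.2,0,0,0],
    [1,53.8,-13.6,80.9,0,0,0]
  ]
}}

```text
clock: 23.95
position: [0.5225, 0.2462, 0.2027]
ee_rot: [0.786, 0.618, -0.001, -0.002]
ft_force: [-11.0, 3.2, 7.7]
grip_width: 0.127
grasp_force: 29.7
```

{"api": "step_arm", "payload": {
  "moves": [
    [1,7.4,-1.9,6.4,0,0,0],
    [1,15.1,-3.8,12.3,0,0,0],
    [1,23,-5.8,17.9,0,0,0],
    [1,31.3,-7.9,23,0,0,0],
    [1,39.8,-10,27.7,0,0,0],
    [1,48.5,-12.2,31.9,0,0,0],
    [1,48.5,-12.2,31.9,0,0,0],
    [1,48.5,-12.2,31.9,0,0,0],
    [1,48.5,-12.2,31.9,0,0,0],
    [1,48.5,-12.2,31.9,0,0,0]
  ]
}}

```text
clock: 24.95
position: [0.5727, 0.234, 0.2355]
ee_rot: [0.786, 0.618, 0.001, -0.001]
ft_force: [-3.8, 3.9, 9.7]
grip_width: 0.124
grasp_force: 30.9
```

```bash
python3 bar.py
```

```text
[(409, 211, 207, 27), (412, 214, 205, 29), (415, 215, 212, 44), (418, 217, 213, 50), (421, 218, 215, 47), (424, 220, 216, 79), (427, 221, 216, 169), (430, 222, 227, 172)]
vials start [(179, [404.9, 232.8]), (175, [396.2, 244.7])]
now [(234, [381.1, 273.0])]
25.0
```

{"api": "step_arm", "payload": {
  "moves": [
    [1,0,0,0,0,0,0],
    [1,0,0,0,0,0,0],
    [1,0,0,0,0,0,0],
    [1,-8.7,2.2,-4.2,0,0,0],
    [1,-17.2,4.3,-8.9,0,0,0],
    [1,-25.5,6.4,-14,0,0,0],
    [1,-33.4,8.4,-19.6,0,0,0],
    [1,-41.1,10.3,-25.5,0,0,0],
    [1,-48.5,12.2,-31.9,0,0,0],
    [1,-55.5,14,-38.6,0,0,0]
  ]
}}

```text
clock: 26.0
position: [0.517, 0.2474, 0.1945]
ee_rot: [0.787, 0.618, 0.001, -0.0]
ft_force: [-1.0, 4.8, 4.7]
grip_width: 0.122
grasp_force: 31.6
```

{"api": "step_arm", "payload": {
  "moves": [
    [1,-6.8,1.7,-7.1,0,0,0],
    [1,-13,3.3,-14.5,0,0,0],
    [1,-19.2,4.8,-22.2,0,0,0],
    [1,-25,6.2,-30.2,0,0,0],
    [1,-30,7.5,-38.5,0,0,0],
    [1,-35,8.8,-47.2,0,0,0],
    [1,-39.3,9.9,-55.9,0,0,0],
    [1,-43,10.9,-65,0,0,0],
    [1,-46.8,11.8,-74.2,0,0,0],
    [1,-49.8,12.5,-83.6,0,0,0]
  ]
}}

```text
clock: 27.0
position: [0.4674, 0.2589, 0.1103]
ee_rot: [0.787, 0.617, -0.0, 0.0]
ft_force: [3.2, 2.0, -0.8]
grip_width: 0.121
grasp_force: 30.1
```

{"api": "step_arm", "payload": {
  "moves": [
    [1,-2.7,0.7,-9.5,0,0,0],
    [1,-5,1.3,-19,0,0,0],
    [1,-6.6,1.7,-28.5,0,0,0],
    [1,-6.6,1.7,-28.5,0,0,0]
  ]
}}

```text
clock: 27.4
position: [0.4621, 0.261, 0.0831]
ee_rot: [0.787, 0.617, 0.001, 0.0]
ft_force: [4.7, 1.4, 3.3]
grip_width: 0.122
grasp_force: 31.6
```

The tray is back at its start height. I open to 0.6, keeping off the end wall, and lift straight up and away.

{"api": "step_arm", "payload": {
  "moves": [
    [0.8,0,0,0,0,0,0],
    [0.6,0,0,0,0,0,0],
    [0.6,0,0,0,0,0,0],
    [0.6,0,0,0,0,0,0],
    [0.6,0,0,20,0,0,0],
    [0.6,0,0,50,0,0,0],
    [0.6,0,0,90,0,0,0],
    [0.6,-10,40,120,0,0,0],
    [0.6,-25,85,130,0,0,0],
    [0.6,-40,130,130,0,0,0]
  ]
}}

```text
clock: 28.4
position: [0.4211, 0.393, 0.2152]
ee_rot: [0.787, 0.617, 0.002, -0.0]
ft_force: [1.2, 0.3, 0.2]
grip_width: 0.4
grasp_force: 0.0
```

{"api": "step_arm", "payload": {
  "moves": [
    [0.6,-30,40,0,0,0,0.1],
    [0.6,-55,80,0,0,0,0.2],
    [0.6,-80,120,0,0,0,0.3],
    [0.6,-100,150,0,0,0,0.4],
    [0.6,-100,150,0,0,0,0.4],
    [0.6,-100,150,0,0,0,0.4]
  ]
}}

```text
clock: 29.0
position: [0.3202, 0.5412, 0.212]
ee_rot: [0.648, 0.762, -0.001, 0.0]
ft_force: [1.0, 0.3, 0.3]
grip_width: 0.398
grasp_force: 0.0
```

```bash
python3 bar.py
python3 - <<'E'
from h import *
t=shot("top")
b=np.load("park.npz");p=t["image"][205:240,335:375].astype(int)-b["t"][205:240,335:375];print("holder change top",abs(p).max(2).mean(),p.mean())
q=shot("scene")["image"][165:203,278:308].astype(int)-b["s"][165:203,278:308];print("scene",abs(q).max(2).mean())
def am(i,x0,y0,x1,y1):
    h=cv2.cvtColor(i,cv2.COLOR_BGR2HSV);m=cv2.inRange(h,(4,110,40),(22,255,255))[y0:y1,x0:x1]
    n,l,st,ce=cv2.connectedComponentsWithStats(m);return [(st[k].tolist(),(ce[k]+[x0,y0]).round(1).tolist()) for k in range(1,n) if st[k,4]>5]
for n,i in(("start",cv2.imread("pics/top0.png")),("now",t["image"])):print(n,am(i,170,90,262,225))
L=np.array([.9696,-.2446]),np.array([.2446,.9696])
for _,c in am(t["image"],170,90,262,225):
    P=plane(t,[c],.02)[0,:2]*1000-[580.2,231.4];print("vial blob in tipper x,y",P@L[0],P@L[1])
E
```

```text
[(409, 211, 212, 100), (412, 214, 214, 48), (415, 215, 216, 49), (418, 217, 217, 49), (421, 218, 219, 43), (424, 220, 220, 49), (427, 221, 222, 55), (430, 222, 222, 98)]
vials start [(179, [404.9, 232.8]), (175, [396.2, 244.7])]
now [(234, [381.1, 273.0])]
29.05
holder change top 7.531428571428571 5.591904761904762
scene 2.113157894736842
start [([30, 69, 19, 9, 100], [209.1, 162.9]), ([27, 77, 19, 10, 99], [205.8, 171.6]), ([23, 87, 20, 10, 101], [202.6, 181.5]), ([23, 97, 19, 9, 97], [202.1, 190.8])]
now [([50, 25, 19, 11, 129], [228.5, 120.0]), ([39, 51, 20, 16, 230], [218.9, 148.1])]
vial blob in tipper x,y 213.22809309842987 -5.852250711254307
vial blob in tipper x,y 110.33600808916052 -1.1692857258651692
```

```bash
python3 -c "
from workcell import manip
print(manip.hand_in())"
```

```text
the job is handed in; nothing more can be done
None
```

I handed the job in; no verdict came back. By the cameras, the pin lies let go in both notches of the holder, no vials show in the tray (amber shows only in the bin, not counted one by one), the tray is back down level, and the arm is clear.

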